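Release the locked-out drawer and close it

TASK

The drawer of the small plywood parts chest is locked out at full extension. Press down the release lever on its slide and push the drawer fully home into the chest, gently, so that the bottle and the bobbin standing in the drawer stay upright and nothing else on the bench or on the chest is disturbed.

Things in the scene. Friction and masses are not known exactly. Their poses are not given: they have to be found in the camera images.
- chest: Plywood chest, fixed to the bench, 260 deep (x) x 300 wide (y) x 110 mm high, one drawer. Origin: centre of its underside, on the bench. Its own +x axis points from its open front to its back, which is the way the drawer closes; +y is the side the release lever is on; z up.
- drawer (a joint): Slide of the drawer, m: 0 fully home, 0.162 fully out; starts locked out at about 0.16. Friction about 2 N plus 8 N per m/s; drawer about 1 kg with contents and lever, it stays where left. Side walls reach 60 mm above the bench, the floor 26 mm. Until the lever is pressed, the pawl at its rear end butts on the front of a steel rail in the chest and the drawer stops at 0.158.
- release_lever (a joint): Hinge of the release lever, rad: 0 at rest (locks), 0.25 fully pressed. Sprung back: 2 N to start, 5 N fully down, at the thumb tab. The pawl clears the rail above 0.13 (tab down 7 mm; its stop is at 13 mm). Once the drawer has gone in 15 mm with the lever pressed, the pawl rides on the rail (lever about 0.12) and the lever may be let go.
- lever_tab (a point): Centre of the top of the steel thumb tab on the lever's front end, 82 mm above the bench at rest; pressed straight down; travels with the drawer. Tab 36 mm along the chest's x, 30 mm along y. It lies outside the drawer's side wall, 120 mm to the chest's +y from the middle, 45 mm behind the back of the drawer front. Drawer home, it is inside the chest, under the top panel (underside 98 mm up).
- tab_lip (a point): Middle of the top edge of the lip that stands up 12 mm at the thumb tab's edge nearest the chest (4 mm thick, 30 mm wide). Something that holds the tab down and moves towards the chest bears on this lip and carries the drawer along.
- front_top (a point): Middle of the top edge of the drawer front, on its outer face (turned to the chest's -x), 95 mm above the bench; travels with the drawer. The front is a wooden panel 296 wide x 87 high x 14 mm thick, 144 mm from the chest's origin when home; it may be pushed anywhere. In its middle a brass cup pull, 70 mm wide, stands out 14 mm, its top 49 mm below this point.
- oil_bottle_mid (a point): Centre of a small amber glass oil bottle, 34 mm diameter x 52 mm, standing on the drawer's floor; its z axis is its upright axis.
- bobbin_mid (a point): Centre of a brass bobbin, 34 mm diameter x 34 mm, standing on the drawer's floor; its z axis is its upright axis.
- glue_jar_mid (a point): Centre of a glass jar, 52 mm diameter x 60 mm, standing on top of the chest. Leave alone.
- gear_wheel_mid (a point): Centre of a brass wheel, 60 mm diameter x 16 mm, lying on the bench on the chest's -y side. Leave alone.
- tin_mid (a point): Centre of a metal tin, 60 mm diameter x 75 mm, on the bench on the chest's +y side. Leave alone.
- hammer: Hammer lying on the bench to the right of the robot (-y). Leave alone.
- pliers: Pliers with black grips, about 150 mm long, lying on the bench on the chest's +y side. Leave alone.
Not all that is in view belongs to the job. Of the things like the part that bears oil_bottle_mid, leave any that is purple; of the rest the smaller one is meant.

How it is judged (in metres and radians):
On the way, in this order (a step that is already met when the one before it is completed fails the run):
1. the release lever is pressed (value of joint release_lever above 0.09 rad), for 0.05 s.
2. the unlocked drawer is on its way in (value of joint drawer below 0.12 m), for 0.05 s.
At the end, for the whole second after the job is handed in: The drawer is home (within 5 mm of fully closed) and at rest, with the oil bottle and the bobbin standing upright in it (within 0.35 rad); the jar, wheel, tin, hammer and pliers have not moved more than 40 mm (value of joint drawer below 0.005 m and velocity of joint drawer between -0.01 and 0.01 m/s and angle between each of oil_bottle_mid, bobbin_mid's own z axis and vertical below 0.35 rad); the robot touches nothing.
It fails at once if the bottle or the bobbin in the drawer is tipped over (more than 0.6 rad) (angle between any of oil_bottle_mid, bobbin_mid's own z axis and vertical above 0.6 rad).
It fails at once if a thing standing by is moved more than 40 mm (distance of any of glue_jar_mid, gear_wheel_mid, tin_mid, hammer, pliers from where it was at the start of the episode above 0.04 m).
It also fails if it takes over 40 s, if anything falls off the work surface, if the arm or the gripper's body presses on something with over 40 N, if the wrist force passes 120 N, or if a joint passes its speed limit or range.

ROBOT

A 6-joint arm with a two-finger parallel gripper is mounted at the origin on the work surface. World frame = base frame: x ahead of the robot, y to its left, z up, the work surface at z = 0. Lengths are in mm, angles in rad, forces in N, time in s.
With the tool pointing down it reaches from about 350 to 975 mm from the base axis. Payload 7.1 kg.
Tool frame: the origin (TCP) lies at the very end of the fingers, on their centre line; the grasp point (between the pads) lies 19 mm behind it; z points along the fingers, y is the line along which they close (so a half turn about z gives the same grasp; the last joint's range is limited). The gripper opens to 88 mm and grips with 3 to 60 N. Pads are 20 mm wide; open, the fingers measure 115 mm over their backs; the gripper's body (75 mm by 178 mm) begins 61 mm behind the grasp point.
Start: joints at [1.284, 0.423, 1.63, -0, 1.089, -0.019], TCP at [165.35, 602.714, 222.675] pointing down, gripper open.
Joint ranges: [-3, 3], [-0.9, 2.11], [0.09, 2.58], [-1.31, 4.45], [0.11, 2.69], [-2.54, 2.54]. Speed limits (rad/s): [2.39, 2.39, 3.01, 3.14, 3.14, 3.14].

INTERFACE

Orientations are given as a rotation vector (axis times angle).
In Python, from workcell import get_obs, get_image, job, models gives the robot as it stands.
- The arm moves only by the tool jog_arm, never from a script. Its argument "increments" is one flat list of numbers, 7 for each row, row after row: the turn, a rotation vector about the tool's x, y, z in degrees, then the shift along the tool's x, y, z in mm, then the opening in per cent of the stroke, from 0 (shut) to 100 (fully open). A call has 1 to 12 rows; each row shifts and turns the commanded pose from where the row before left it, along the tool's axes as they then stand; what a row does not reach is not made up. A row lasts 1/8 s, in which the tool goes at most 62.5 mm and 10.7 degrees, less where a joint would pass 70% of its speed; a pose out of reach is approached as far as the arm can. A call is refused whole if a number of a shift passes 62.5 or a number of a turn 10.7, either way. A call with a gripper value outside its range is refused whole. The fingers move at their own pace and stop on an object; the grip force is fixed at half the most. Time passes only in rows, so rows that do not move let the fingers close. It gives the time, the measured TCP pose, the force, the opening and the grip force at its end, in the units of the state.
- get_obs(): the state, without advancing time (a new reading comes with each control period).
- get_image(name): name is "scene" or "top" or "wrist"; returns a dict with "pixels" (400x640x3 uint8, blue, green, red), "depth" (400x640 float32, mm along the optical axis (not along the pixel's ray), 0 where there is no reading), "fx", "fy", "cx", "cy" (pixels), "cam_to_world" (4x4, takes a point from camera to world coordinates); the wrist camera has in their place "tool_from_camera" (4x4, takes a point from camera to tool coordinates, whose origin is the TCP and whose axes are the flange's). Camera axes: x right, y up, looking along -z (the intrinsics and any distortion apply to the point x, -y, -z); pixel columns grow to the right and rows downward; lengths in mm; the calibration is good to about 2 mm. A picture is of the moment at which its call begins: read the wrist's pose just before it.
- job.close_job(): hands the job in; it is judged then, once.
Trained networks look in the newest picture that a camera, given by its name, has taken for a name from the list of things; names that differ only in an ending like _2 or _b are one class to them, and where a whole thing is asked for, a point or a joint stands for the part that bears it (a point fixed in the world has none). Each returns a list of dicts, best first, with "p" (0 to 1); they miss things now and then, are a little off and sometimes report something else, mostly with a low value. They report only what shows in the picture. A call takes as long as a camera call. They do not tell look-alikes from the thing itself.
- models.look_for(target, camera): "centre" ([x, y, z] in mm, in world coordinates, good to about 4 mm: the middle of the surface that is visible of it).
- models.regions_of(target, camera): "region" (400x640 bool, what is visible of it).
The state is a dict: "t": time; "qpos": joint angles; "qvel": joint speeds; "joint_torque": joint torques, N m; "ee_pos": TCP position; "orientation": TCP orientation; "ft_force": force on the tool from outside, world axes, zero at the start; "moment": the same for the moment, N m; "width": finger opening in mm; "grasp_force": force on a finger pad.
Only numpy, scipy, OpenCV 4.12 (cv2) and the standard library are available. Lean on these libraries where they do the work, as an engineer would, in place of code of your own. Each camera call takes 0.05 s, during which the arm holds its last target. There are 200 camera calls.

## Working session

There is one attempt and no reset: what is moved stays moved. The work goes in short steps, Python scripts to look and compute and a tool call to move; the robot and the scene stay as the last step left them, time stands still between calls to the robot, and variables do not carry over. Pictures are saved under pics/ and viewed, at most 10 in all, crops included, and the job is handed in when it is done.

Besides the shell and the picture viewer there is one more tool, called by a JSON object that holds its "op" and its "data". jog_arm: Moves the arm, as the interface text tells. Its arguments: {"type":"object","properties":{"increments":{"type":"array"}},"required":["increments"]}

```bash
mkdir -p pics; cat > h.py <<'E'
import numpy as np, cv2
from workcell import get_obs, get_image, job, models
def cloud(im):
    d=im["depth"]; v,u=np.mgrid[0:400,0:640]
    P=np.stack([(u-im["cx"])/im["fx"]*d,-(v-im["cy"])/im["fy"]*d,-d,np.ones_like(d)],-1)
    W=P@np.array(im["cam_to_world"]).T
    W=W[...,:3].copy(); W[d<=0]=np.nan
    return W
E
python3 - <<'E'
from h import *
o=get_obs(); print({k:np.round(o[k],3) for k in o})
for c in("top","scene"):
    im=get_image(c); cv2.imwrite(f"pics/{c}.png",im["pixels"]); np.save(f"{c}.npy",cloud(im))
    print(c,{k:im[k] for k in im if k not in("pixels","depth")})
    for t in("chest","lever_tab","tab_lip","front_top","oil_bottle_mid","bobbin_mid","glue_jar_mid","gear_wheel_mid","tin_mid","hammer","pliers"):
        print(t,[(np.round(r["centre"]).tolist(),round(r["p"],2)) for r in models.look_for(t,c)][:4])
E
```

```text
{'t': np.float64(0.0), 'qpos': array([ 1.284,  0.424,  1.631, -0.   ,  1.089, -0.019]), 'qvel': array([ 0.001,  0.001, -0.   , -0.   , -0.002,  0.001]), 'joint_torque': array([ 0.0000e+00, -5.4462e+01, -2.7367e+01,  6.4000e-02,  2.3000e-02,
       -0.0000e+00]), 'ee_pos': array([165.196, 602.179, 221.894]), 'orientation': array([-4.190e-01, -3.113e+00,  2.000e-03]), 'ft_force': array([-0.193, -0.183, -0.529]), 'moment': array([-0.028, -0.045,  0.018]), 'grasp_force': np.float64(0.0), 'width': np.float64(87.885)}
top {'fx': 362.77717551247827, 'fy': 362.77717551247827, 'cx': 322.55122924581474, 'cy': 196.34989322562856, 'cam_to_world': array([[-2.46704574e-02,  9.82725915e-01, -1.83415225e-01,
         3.68212743e+02],
       [-9.99249807e-01, -2.97196631e-02, -2.48307265e-02,
        -6.83000619e+01],
       [-2.98528371e-02,  1.82665043e-01,  9.82721878e-01,
         1.07922428e+03],
       [ 0.00000000e+00,  0.00000000e+00,  0.00000000e+00,
         1.00000000e+00]])}
chest [([701.0, 96.0, 111.0], 0.96)]
lever_tab [([571.0, 219.0, 78.0], 0.6)]
tab_lip [([571.0, 214.0, 81.0], 0.53)]
[... 725 characters left out ...]
9.29868095e-05,  5.84716215e-01,  8.11237905e-01,
         1.05543691e+03],
       [ 0.00000000e+00,  0.00000000e+00,  0.00000000e+00,
         1.00000000e+00]])}
chest [([748.0, 115.0, 109.0], 0.89)]
lever_tab [([569.0, 215.0, 81.0], 0.74)]
tab_lip [([574.0, 222.0, 84.0], 0.64)]
front_top [([546.0, 103.0, 25.0], 0.91)]
oil_bottle_mid [([419.0, 41.0, 42.0], 0.7), ([432.0, -66.0, 49.0], 0.64), ([574.0, 23.0, 60.0], 0.44)]
bobbin_mid [([541.0, 102.0, 24.0], 0.75), ([559.0, 119.0, 62.0], 0.64)]
glue_jar_mid [([779.0, 47.0, 172.0], 0.7)]
gear_wheel_mid [([562.0, -110.0, 7.0], 0.58)]
tin_mid [([707.0, 330.0, 71.0], 0.75)]
hammer [([326.0, -430.0, 25.0], 0.58)]
pliers [([491.0, 357.0, 17.0], 0.7)]
```

View pics/top.png

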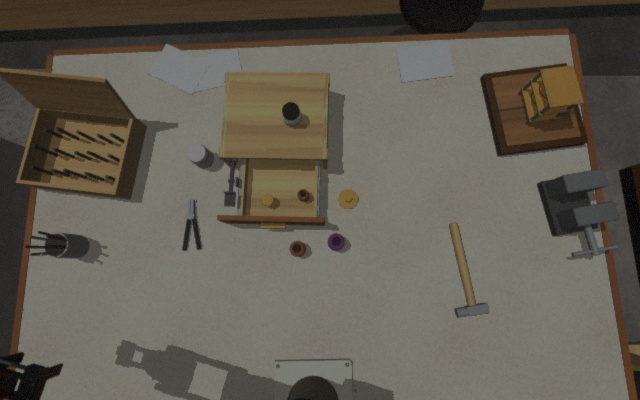

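View pics/scene.png

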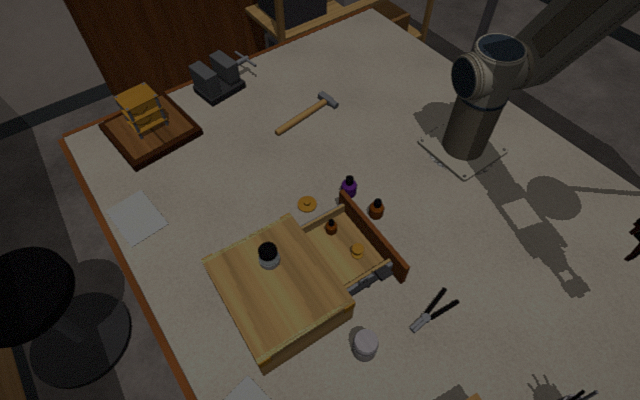

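The top view shows the chest at (275,115), the open drawer below it, the lever tab at (230,198) and the hammer on the right.

Bottle candidates in the top view:
- (303,195): amber, in the drawer. It is the smaller one and stands on the drawer floor, so it fits.
- (297,249): larger amber, on the bench.
- (336,242): purple, so excluded.

Next I measure the chest's pose and make one enlarged crop.

```bash
python3 - <<'E'
from h import *
for c in("top","scene"):
    W=np.load(f"{c}.npy"); z=W[...,2]
    m=(abs(z-110)<6)&(W[...,0]>560)&(W[...,0]<900)&(W[...,1]>-120)&(W[...,1]<320)
    m=cv2.morphologyEx(m.astype(np.uint8),cv2.MORPH_OPEN,np.ones((3,3)))>0
    P=W[m]; print(c,"chest top",m.sum(),P[:,2].mean().round(1),cv2.minAreaRect(P[:,:2].astype(np.float32)))
    m=(z>88)&(z<101)&(W[...,0]>420)&(W[...,0]<560)&(W[...,1]>-100)&(W[...,1]<300)
    P=W[m]; print("front top",m.sum(),P.mean(0).round(1),cv2.minAreaRect(P[:,:2].astype(np.float32)))
    m=(z>70)&(z<100)&(abs(W[...,0]-571)<35)&(abs(W[...,1]-219)<25)
    P=W[m]; print("tab",m.sum(),P.mean(0).round(1), P.min(0).round(),P.max(0).round(),cv2.minAreaRect(P[:,:2].astype(np.float32)))
a=cv2.imread("pics/top.png")[140:270,190:360]; b=cv2.imread("pics/scene.png")[170:340,260:460]
a=cv2.resize(a,(400,306),interpolation=cv2.INTER_CUBIC); b=cv2.resize(b,(400,340),interpolation=cv2.INTER_CUBIC)
a=cv2.copyMakeBorder(a,0,34,0,0,cv2.BORDER_CONSTANT); cv2.imwrite("pics/crop.png",cv2.convertScaleAbs(np.hstack([a,b]),alpha=1.6))
E
```

```text
top chest top 7968 110.7 ((783.8901977539062, 87.47300720214844), (306.1410827636719, 246.4429168701172), 87.19744110107422)
front top 585 [494.5 102.   95.5] ((494.70977783203125, 103.0111312866211), (292.926513671875, 14.74794864654541), 87.06450653076172)
tab 214 [566.3 217.6  83.5] [536. 202.  77.] [606. 235.  99.] ((571.6197509765625, 218.32655334472656), (31.334619522094727, 69.48868560791016), 86.85350799560547)
scene chest top 10622 111.6 ((783.9686279296875, 89.14862060546875), (307.4397277832031, 245.66969299316406), 87.18223571777344)
front top 631 [497.2 116.   95.7] ((498.0782165527344, 104.15162658691406), (294.0945739746094, 56.18196105957031), 79.33391571044922)
tab 248 [567.1 220.5  84.9] [536. 203.  76.] [606. 237.  98.] ((570.9326171875, 220.13108825683594), (30.527889251708984, 69.58374786376953), 86.65631866455078)
```

View pics/crop.png

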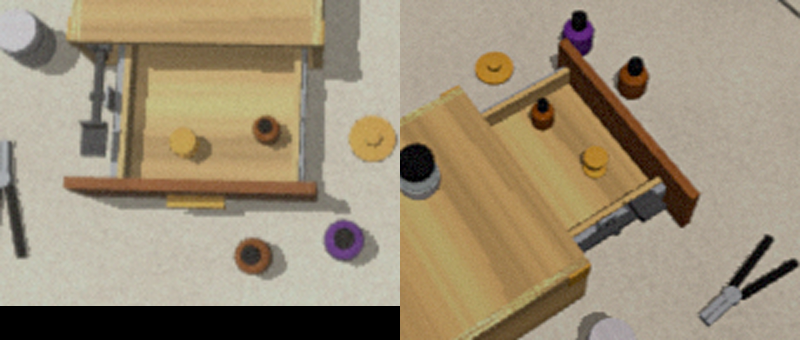

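The crop confirms it: a small amber bottle at left-crop (265,128) and a bobbin at (183,142) stand in the drawer. The lever tab at (93,138) is clear from above. The large amber and purple bottles stand outside on the bench, in front of the drawer.

The chest's yaw is about -2.8°. The tab comes out at about (552, 220, 82) and the measured extents agree. I'll go above it with the fingers shut.

{"op": "jog_arm", "data": {"increments": [0,0,-6.25,0,0,0,0,0,0,-6.25,0,0,0,0,0,0,0,-40,-36,6,0,0,0,0,-40,-36,6,0,0,0,0,-40,-36,6,0,0,0,0,-40,-36,6,0,0,0,0,-40,-36,6,0,0,0,0,-40,-36,6,0,0,0,0,-40,-36,6,0,0,0,0,-40,-36,6,0,0,0,0,-40,-36,6,0,0,0,0,-40,-36,6,0]}}

```text
t: 2.7
ee_pos: [548.3, 222.0, 162.7]
orientation: [0.078, 3.14, 0.0]
ft_force: [0.2, 0.3, 0.2]
width: 0.4
grasp_force: 0.0
```

```bash
python3 - <<'E'
from h import *
o=get_obs(); im=get_image("wrist"); im["cam_to_world"]=im["tool_from_camera"]; T=cloud(im)
print(o["ee_pos"]); cv2.imwrite("pics/wrist.png",cv2.convertScaleAbs(im["pixels"],alpha=1.6))
# tool frame: height of points = ee z - Tz
z=o["ee_pos"][2]-T[...,2]
m=(z>77)&(z<98)&(abs(T[...,0])<45)&(abs(T[...,1])<30)
for lo,hi in((77,86),(86,98)):
    P=T[(z>lo)&(z<hi)&(abs(T[...,0])<45)&(abs(T[...,1])<30)]
    print(lo,len(P),P.min(0).round(),P.max(0).round(),np.median(P,0).round(1)) if len(P) else print(lo,0)
E
```

```text
[548.29478892 221.96851258 162.66145781]
77 1987 [-34. -16.  77.] [13. 14. 84.] [-4.5 -0.5 80.6]
86 852 [-28. -30.  65.] [45. 27. 77.] [41.9 -2.3 67.8]
```

View pics/wrist.png

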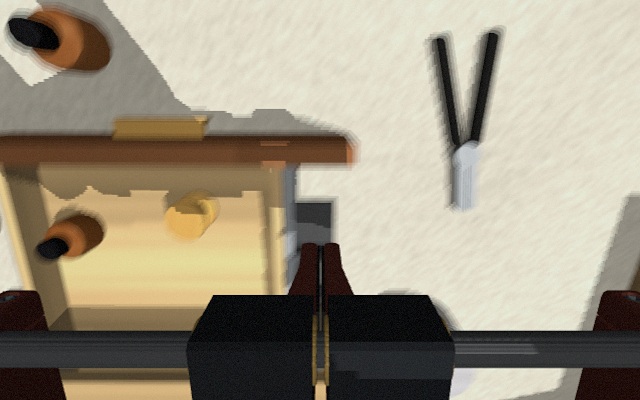

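The wrist view shows the tab at (317,215) just in front of the fingertips. In tool coordinates it spans x +13 to about -23 and y -16 to 14, so the fingers need -4 in x and -1 in y. I'll correct that and press down to about 10 mm.

{"op": "jog_arm", "data": {"increments": [0,0,0,-4,-1,30,0,0,0,0,0,0,30,0,0,0,0,0,0,14,0,0,0,0,0,0,6,0,0,0,0,0,0,4,0,0,0,0,0,0,4,0,0,0,0,0,0,3,0,0,0,0,0,0,0,0]}}

```text
t: 3.75
ee_pos: [551.5, 222.3, 72.2]
orientation: [0.078, 3.139, 0.001]
ft_force: [-1.4, -0.6, 5.6]
width: 0.6
grasp_force: 2.5
```

The lever is pressed with 5.6 N at z 72. Now I push on the lip, gently.

{"op": "jog_arm", "data": {"increments": [0,0,0,-2,0,0,0,0,0,0,-2,0,0,0,0,0,0,-2,0,0,0,0,0,0,-3,0,0,0,0,0,0,-4,0,0,0,0,0,0,-5,0,0,0,0,0,0,-5,0,0,0]}}

```text
t: 4.62
ee_pos: [574.3, 221.0, 71.7]
orientation: [0.078, 3.141, 0.0]
ft_force: [-2.3, 1.4, 5.6]
width: 0.4
grasp_force: 2.7
```

{"op": "jog_arm", "data": {"increments": [0,0,0,-5,0,0,0,0,0,0,-5,0,0,0,0,0,0,-5,0,0,0,0,0,0,-5,0,0,0,0,0,0,-5,0,0,0,0,0,0,-5,0,0,0,0,0,0,-4,0,0,0,0,0,0,-3,0,0,0,0,0,0,-2,0,0,0,0,0,0,-1,0,0,0,0,0,0,3,0,0,0]}}

```text
t: 6.0
ee_pos: [612.4, 219.2, 72.2]
orientation: [0.078, 3.137, 0.001]
ft_force: [2.3, -0.2, 4.8]
width: 0.6
grasp_force: 2.4
```

```bash
python3 - <<'E'
from h import *
print(get_obs()["ee_pos"],get_obs()["ft_force"])
im=get_image("top"); W=cloud(im); z=W[...,2]
m=(z>88)&(z<101)&(W[...,0]>480)&(W[...,0]<620)&(W[...,1]>-70)&(W[...,1]<180)
for x0 in range(480,620,10): print(x0,(m&(W[...,0]>=x0)&(W[...,0]<x0+10)).sum(),end="; ")
cv2.imwrite("pics/top2.png",cv2.convertScaleAbs(cv2.resize(im["pixels"][60:300,150:420],None,fx=2.2,fy=2.2),alpha=1.6))
E
```

```text
[612.37247654 219.16479475  72.16692203] [ 2.32435947 -0.18971905  4.81532753]
480 0; 490 0; 500 0; 510 0; 520 0; 530 0; 540 113; 550 271; 560 68; 570 0; 580 0; 590 0; 600 0; 610 0;
```

View pics/top2.png

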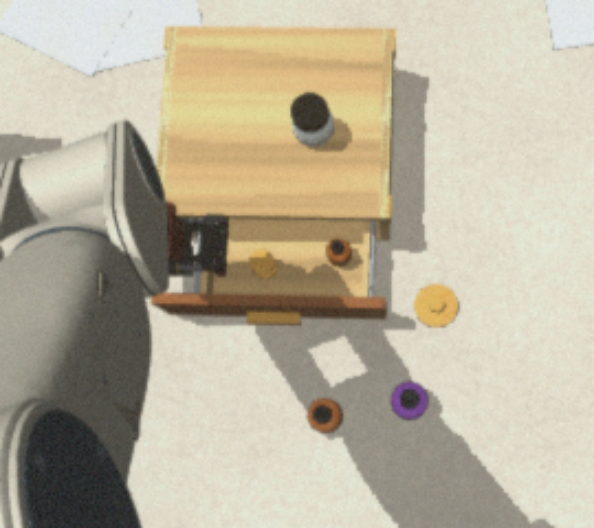

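The drawer is about 58 mm in and both things in it stand: bottle (338,250), bobbin (262,263). The pawl is now on the rail, so I lift off, go round in front and lower to z≈65, above the cup pull.

{"op": "jog_arm", "data": {"increments": [0,0,0,0,0,-10,0,0,0,0,0,0,-30,0,0,0,0,0,0,-38,0,0,0,0,23,-30,0,0,0,0,0,23,-30,0,0,0,0,0,23,-30,0,0,0,0,0,22,-32,0,0,0,0,0,0,0,0,0]}}

```text
t: 7.05
ee_pos: [511.8, 100.1, 149.6]
orientation: [-0.081, -3.138, 0.001]
ft_force: [0.1, -0.1, -0.1]
width: 0.4
grasp_force: 0.0
```

{"op": "jog_arm", "data": {"increments": [0,0,0,0,0,35,0,0,0,0,0,0,35,0,0,0,0,0,0,15,0,0,0,0,-8,0,0,0,0,0,0,-6,0,0,0,0,0,0,-3,0,0,0,0,0,0,-2,0,0,0,0,0,0,-2,0,0,0,0,0,0,-2,0,0,0,0,0,0,-2,0,0,0,0,0,0,-2,0,0,0]}}

```text
t: 8.43
ee_pos: [539.7, 100.4, 64.5]
orientation: [-0.078, -3.138, 0.0]
ft_force: [-3.9, 0.9, 3.8]
width: 0.6
grasp_force: 2.3
```

In contact (about 4 N). Pushing on.

{"op": "jog_arm", "data": {"increments": [0,0,0,-3,0,0,0,0,0,0,-4,0,0,0,0,0,0,-5,0,0,0,0,0,0,-5,0,0,0,0,0,0,-5,0,0,0,0,0,0,-5,0,0,0,0,0,0,-5,0,0,0,0,0,0,-5,0,0,0,0,0,0,-5,0,0,0,0,0,0,-5,0,0,0,0,0,0,-5,0,0,0,0,0,0,-5,0,0,0]}}

```text
t: 9.93
ee_pos: [598.0, 97.4, 64.5]
orientation: [-0.078, -3.14, 0.0]
ft_force: [-5.1, -1.3, 0.8]
width: 0.6
grasp_force: 2.4
```

{"op": "jog_arm", "data": {"increments": [0,0,0,-5,0,0,0,0,0,0,-5,0,0,0,0,0,0,-5,0,0,0,0,0,0,-4,0,0,0,0,0,0,-4,0,0,0,0,0,0,-3,0,0,0,0,0,0,-2,0,0,0,0,0,0,-2,0,0,0,0,0,0,-1,0,0,0,0,0,0,-1,0,0,0,0,0,0,-1,0,0,0,0,0,0,-1,0,0,0]}}

```text
t: 11.42
ee_pos: [631.7, 95.7, 64.5]
orientation: [-0.078, -3.14, 0.001]
ft_force: [-4.1, -1.7, 0.3]
width: 0.3
grasp_force: 2.3
```

{"op": "jog_arm", "data": {"increments": [0,0,0,-1,0,0,0,0,0,0,-1,0,0,0,0,0,0,-1,0,0,0,0,0,0,-1,0,0,0,0,0,0,-1,0,0,0,0,0,0,-1,0,0,0]}}

```text
t: 12.18
ee_pos: [637.1, 95.4, 64.5]
orientation: [-0.078, -3.139, 0.001]
ft_force: [-9.1, -2.0, 3.8]
width: 0.5
grasp_force: 4.5
```

{"op": "jog_arm", "data": {"increments": [0,0,0,-1,0,0,0,0,0,0,-0.5,0,0,0,0,0,0,0,0,0,0]}}

```text
t: 12.55
ee_pos: [637.0, 95.4, 64.5]
orientation: [-0.078, -3.136, 0.001]
ft_force: [-10.7, -1.4, 6.6]
width: 0.4
grasp_force: 6.1
```

It stopped at x=637.0 against a predicted 637.6, with the force rising, so the drawer is home. I back off and check.

{"op": "jog_arm", "data": {"increments": [0,0,0,3,0,0,0,0,0,0,10,0,0,0,0,0,0,25,0,0,0,0,0,0,20,0,-30,0,0,0,0,0,0,-60,0,0,0,0,0,60,-60,0,0,0,0,0,60,-60,0,0,0,0,0,60,0,0,0,0,0,0,0,0,0]}}

```text
t: 13.68
ee_pos: [589.2, 250.6, 244.2]
orientation: [0.071, 3.137, 0.004]
ft_force: [-0.5, -0.3, 0.4]
width: 0.5
grasp_force: 0.0
```

```bash
python3 - <<'E'
from h import *
o=get_obs(); print(o["t"],o["ee_pos"],o["ft_force"])
im=get_image("top"); W=cloud(im); z=W[...,2]
m=(z>88)&(z<101)&(W[...,0]>600)&(W[...,0]<670)&(W[...,1]>-40)&(W[...,1]<240)
P=W[m]; print(m.sum(),cv2.minAreaRect(P[:,:2].astype(np.float32)))
a=cv2.resize(im["pixels"][60:300,150:420],(400,356)); im=get_image("scene"); b=cv2.resize(im["pixels"][130:390,180:470],(400,356))
W=cloud(im); z=W[...,2]; m=(z>88)&(z<101)&(W[...,0]>600)&(W[...,0]<670)&(W[...,1]>-40)&(W[...,1]<240)
P=W[m]; print(m.sum(),cv2.minAreaRect(P[:,:2].astype(np.float32)))
cv2.imwrite("pics/end.png",cv2.convertScaleAbs(np.hstack([a,b]),alpha=1.6))
E
```

```text
13.675 [589.22136575 250.63297879 244.23593642] [-0.4590636  -0.33439849  0.40806661]
559 ((655.1000366210938, 100.41218566894531), (278.8090515136719, 16.462656021118164), 86.8399429321289)
361 ((653.2113647460938, 100.63996124267578), (277.7516174316406, 11.053680419921875), 86.97736358642578)
```

View pics/end.png

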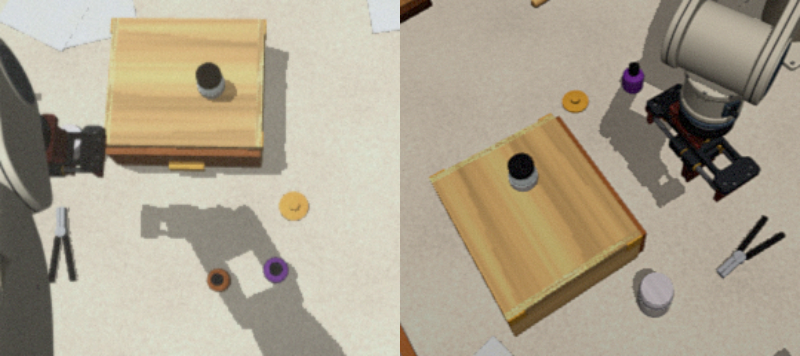

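The drawer front has travelled 160.4 mm and sits flush against the chest face (left view (185,157)). The jar, wheel, tin, pliers and bench bottles look unmoved, and the robot is clear.

```bash
python3 -c "
from workcell import job; print(job.close_job())"
```

```text
the job is handed in; nothing more can be done
None
```

I pressed the lever, pushed the drawer home gently (160 mm of travel, to its stop) and handed the job in at about 14 s; the hand-in gave no verdict, the bottle and bobbin were last seen upright mid-push (out of view once shut), and everything else in view looked undisturbed.

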